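# Tip the cracker carton down into its gift box and shut the lid

## Task

The carton of crackers stands on end in the open gift box, so the lid cannot close. Push it near its top with the fingertips so that it topples along the felt-lined box and comes to lie flat on the felt, then push the lid over from behind and press it fully shut. Only push, and lightly: do not crush the carton or pick it up, and leave the tin and the jar where they stand.

Things in the scene. Friction and masses are not known exactly. Their poses are not given: they have to be found in the camera images.
- gift_box: pale wooden gift box on a black rubber mat; it does not shift. 84 mm deep (its x, away from the robot), 231 mm long (its y, to the left), walls 62 mm high and 6 mm thick; the bay inside is 72 mm x 219 mm, its green felt floor 9 mm above the origin. Origin: centre of the underside; z up. The lid is hinged along the box's back top edge (x = +42 mm, z = 62 mm).
- carton: the same loose carton of crackers as carton_centre, at its foot: origin at the centre of its underside
- carton_centre (a point): centre of a loose cream and black carton of crackers, 44 mm thick (its x), 62 mm wide (its y), 150 mm tall (its z, upward while it stands), 0.11 to 0.22 kg, thin card that pushing with more than 30 N would crush. It stands on the felt near the box's left end, its thickness along the box's length, with 3 to 14 mm between it and the left end wall. It tips over its lower right edge once tilted 16 degrees, to lie along the box (lying, it is 44 mm high).
- gift_lid (a joint): angle of the box's lid, rad: 0 shut, pi/2 upright, at most 1.95; starts at 1.5 to 1.85 (open). The lid is a flat board 84 mm from hinge to free edge, 231 mm long, 9 mm thick, lying wholly on top of the walls when shut. The hinge is stiff (about 0.12 N m) and keeps the lid where it is left.
- lid_edge (a point): middle of the lid's free edge on its outer face (the face that is on top when shut), 84 mm from the hinge line; the brown leather pull tab is here. It juts 18 mm past the edge and offers no resistance.
- paprika_tin: round red tin with a white lid, 54 mm across, 85 mm tall, loose, standing to the left of the box; origin at the centre of its underside
- honey_jar: six-sided honey jar with a cream lid, 68 x 76 mm, 91 mm tall, loose, standing to the left of the box (it and the tin may have changed places); origin at the centre of its underside
Not all that is in view belongs to the job. Leave any orange look-alike of the paprika_tin alone.

How it is judged (in metres and radians):
On the way, in this order (a step that is already met when the one before it is completed fails the run):
1. the carton has toppled along the box and lies flat and still on the felt, while the lid is still open (angle between carton_centre's own z axis and vertical between 1.45 and 1.69 rad and (angle between carton_centre's own x axis and vertical below 0.12 rad or angle between carton_centre's own x axis and vertical above 3.02 rad) and x of carton_centre in the frame of gift_box between -0.012 and 0.012 m and y of carton_centre in the frame of gift_box between -0.04 and 0.04 m and z of carton_centre in the frame of gift_box between 0.024 and 0.038 m and linear speed of carton below 0.02 m/s and value of joint gift_lid above 1 rad), for 0.2 s.
2. the lid is shut over it (value of joint gift_lid below 0.06 rad), for 0.2 s.
At the end, for the whole second after the job is handed in: The carton lies flat on its broad face on the felt inside the box, along it and at rest; the lid is shut within 0.06 rad (5 mm at its edge); the tin and jar stand upright (angle between carton_centre's own z axis and vertical between 1.45 and 1.69 rad and (angle between carton_centre's own x axis and vertical below 0.12 rad or angle between carton_centre's own x axis and vertical above 3.02 rad) and x of carton_centre in the frame of gift_box between -0.012 and 0.012 m and y of carton_centre in the frame of gift_box between -0.04 and 0.04 m and z of carton_centre in the frame of gift_box between 0.024 and 0.038 m and linear speed of carton below 0.02 m/s and value of joint gift_lid below 0.06 rad and angle between each of paprika_tin, honey_jar's own z axis and vertical below 0.1 rad); the robot touches nothing.
It fails at once if the carton is lifted (its centre rises more than about 20 mm) (height (world z) of carton_centre above 0.108 m).
It fails at once if the carton is crushed (fingers press on it with over 30 N) (contact force between the fingers and carton above 30 N).
It fails at once if the paprika tin is disturbed (moved more than 15 mm) (distance of paprika_tin from where it was at the start of the episode above 0.015 m).
It fails at once if the honey jar is disturbed (moved more than 15 mm) (distance of honey_jar from where it was at the start of the episode above 0.015 m).
It also fails if it takes over 48 s, if anything falls off the work surface, if the arm or the gripper's body presses on something with over 40 N, if the wrist force passes 120 N, or if a joint passes its speed limit or range.

## Robot

A 6-joint arm with a two-finger parallel gripper is mounted at the origin on a cart in front of the work surface, level with it; the furniture and walls round the work are solid. World frame = base frame: x ahead of the robot, y to its left, z up, the work surface at z = 0. Lengths are in mm, angles in rad, forces in N, time in s.
With the tool pointing down it reaches from about 300 to 775 mm from the base axis. Payload 14.6 kg.
Tool frame: the origin (TCP) lies at the very end of the fingers, on their centre line; the grasp point (between the pads) lies 19 mm behind it (manip.grip_point_offset is the distance from the TCP to the grasp point, in mm); z points along the fingers, y is the line along which they close (so a half turn about z gives the same grasp; the last joint's range is limited). The gripper opens to 94 mm and grips with 3 to 60 N. Pads are 16 mm wide; open, the fingers measure 119 mm over their backs; the gripper's body (75 mm by 177 mm) begins 78 mm behind the grasp point.
Start: joints at [1.23, 0.3, 1.521, -0, 1.321, -0.067], TCP at [148.713, 529.503, 205.446] pointing down, gripper open.
Joint ranges: [-3.03, 3.03], [-0.79, 2.21], [0.23, 2.52], [-1.04, 4.18], [0, 3.07], [-2.55, 2.55]. Speed limits (rad/s): [2.22, 2.22, 2.57, 3.14, 3.14, 3.14].

## Interface

Orientations are given as [roll, pitch, yaw] about the fixed x, y, z axes, in that order (R = Rz(yaw) Ry(pitch) Rx(roll)).
In Python, from cell import telemetry, eyes, manip gives the robot as it stands.
- The arm moves only by the tool play_rows, never from a script. Its arguments are lists of equal length, an entry for each row: "translation": the shift along the world's x, y, z in m, a list of three; "yaw": the turn about the world's z in rad. A call has 1 to 12 rows; each row is the pose to reach, as a shift and turn from the pose commanded when the call began; what a row does not reach only later rows make up. A row lasts 1/8 s, in which the tool goes at most 62.5 mm and 10.7 degrees, less where a joint would pass 70% of its speed; a pose out of reach is approached as far as the arm can. A call with a gripper value outside its range is refused whole. "hand" is the opening, from 0 (shut) to 1 (fully open), set as the call begins (left out, the last holds). The fingers move at their own pace and stop on an object; "force" is the grip in N (left out, the last holds). Time passes only in rows, so rows that repeat a pose let the fingers close. It gives the time, the measured TCP pose, the force, the opening and the grip force at its end, in the units of the state.
- telemetry.read_state(): the state, without advancing time (a new reading comes with each control period).
- eyes.camera(name): name is "side" or "top" or "wrist"; returns a dict with "pixels" (400x640x3 uint8, red, green, blue), "fx", "fy", "cx", "cy" (pixels), "cam_to_world" (4x4, takes a point from camera to world coordinates); the wrist camera has in their place "T_tool_cam" (4x4, takes a point from camera to tool coordinates, whose origin is the TCP and whose axes are the flange's). Camera axes: x right, y up, looking along -z (the intrinsics and any distortion apply to the point x, -y, -z); pixel columns grow to the right and rows downward; lengths in mm; the calibration is good to about 2 mm. A picture is of the moment at which its call begins: read the wrist's pose just before it. There is no depth.
- manip.sign_off(): hands the job in; it is judged then, once.
The state is a dict: "clock": time; "joints": joint angles; "qd": joint speeds; "effort": joint torques, N m; "eef_pos": TCP position; "eef_rot": TCP orientation; "wrist_force": force on the tool from outside, world axes, zero at the start; "moment": the same for the moment, N m; "finger_gap": finger opening in mm; "finger_force": force on a finger pad.
Only numpy, scipy, OpenCV 4.12 (cv2) and the standard library are available. Lean on these libraries where they do the work, as an engineer would, in place of code of your own. Each camera call takes 0.05 s, during which the arm holds its last target. There are 200 camera calls.

## Working session

There is one attempt and no reset: what is moved stays moved. The work goes in short steps, Python scripts to look and compute and a tool call to move; the robot and the scene stay as the last step left them, time stands still between calls to the robot, and variables do not carry over. Pictures are saved under pics/ and viewed, at most 10 in all, crops included, and the job is handed in when it is done.

Besides the shell and the picture viewer there is one more tool, called after "Emit:" by a JSON object that holds its "fn" and its "kwargs". play_rows: Moves the arm, as the interface text tells. Its arguments: {"type":"object","properties":{"translation":{"type":"array","items":{"type":"array","items":{"type":"number"}}},"yaw":{"type":"array","items":{"type":"number"}},"hand":{"type":"number"},"force":{"type":"number"}},"required":["translation","yaw"]}

```bash
mkdir -p pics; ls
cat > h.py <<'E'
import numpy as np, cv2
from cell import telemetry, eyes, manip
def ray(c,u,v):
    d=np.array([(u-c['cx'])/c['fx'],-(v-c['cy'])/c['fy'],-1.]);M=np.array(c['cam_to_world'])
    return M[:3,3],M[:3,:3]@d
def onz(c,u,v,z):
    o,d=ray(c,u,v);return o+d*(z-o[2])/d[2]
def tri(c1,p1,c2,p2):
    o1,d1=ray(c1,*p1);o2,d2=ray(c2,*p2)
    s=np.linalg.lstsq(np.stack([d1,-d2],1),o2-o1,rcond=None)[0]
    a=o1+s[0]*d1;b=o2+s[1]*d2;return (a+b)/2,np.linalg.norm(a-b)
def save(c,n): cv2.imwrite('pics/'+n,cv2.cvtColor(c['pixels'],cv2.COLOR_RGB2BGR))
E
python3 - <<'E'
from h import *
print(telemetry.read_state())
for n in ('side','top'):
    c=eyes.camera(n);save(c,n+'0.png');print(n,{k:np.round(v,3).tolist() for k,v in c.items() if k!='pixels'})
E
```

```text
pics
{'clock': 0.0, 'joints': array([ 1.23040789e+00,  3.00452612e-01,  1.52154112e+00, -1.22590807e-05,
        1.32070750e+00, -6.65839929e-02]), 'qd': array([ 0.00071771,  0.00096661, -0.00019492,  0.00091907, -0.0019514 ,
        0.00038026]), 'effort': array([ 4.98035715e-04, -5.31775725e+01, -3.52765381e+01,  7.09727174e-02,
        2.41203932e-02, -4.43341730e-05]), 'eef_pos': array([148.63222618, 529.27817555, 204.91337673]), 'eef_rot': array([-3.14048574e+00, -6.19109934e-05,  2.86779122e+00]), 'wrist_force': array([0.00886549, 0.33572034, 0.51461744]), 'moment': array([-0.00366559,  0.0238469 , -0.00167189]), 'finger_force': 0.0, 'finger_gap': 93.86097565404725}
side {'fx': 434.086, 'fy': 434.086, 'cx': 321.067, 'cy': 200.222, 'cam_to_world': [[1.0, -0.003, 0.007, 490.622], [0.007, 0.576, -0.817, -1048.41], [-0.002, 0.817, 0.576, 785.042], [0.0, 0.0, 0.0, 1.0]]}
top {'fx': 423.986, 'fy': 423.986, 'cx': 314.981, 'cy': 196.257, 'cam_to_world': [[0.024, 0.997, -0.069, 379.991], [-1.0, 0.025, 0.017, -36.196], [0.019, 0.069, 0.997, 1457.854], [0.0, 0.0, 0.0, 1.0]]}
```

View pics/side0.png

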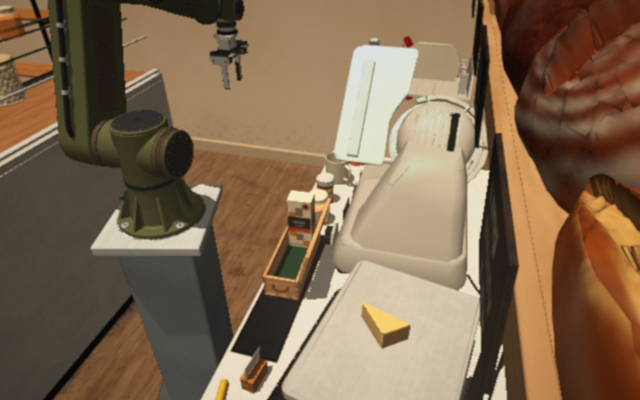

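View pics/top0.png

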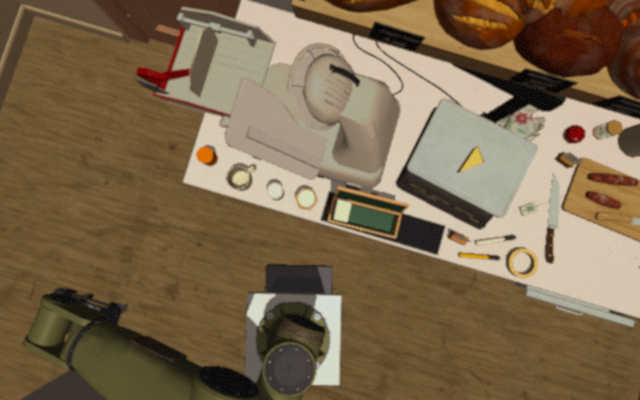

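The side view shows the box at about (297,250), with the carton standing at (300,215) and the jar and tin behind it. The top view shows the box at (365,212), the jar at (306,197), the tin at (275,189) and the decoy at (206,155). I'll zoom in for corner pixels.

Run:
```python
import cv2
a=cv2.imread('pics/top0.png')[165:265,255:455];b=cv2.imread('pics/side0.png')[150:310,240:380]
cv2.imwrite('pics/topc.png',cv2.resize(a,None,fx=4,fy=4,interpolation=2))
cv2.imwrite('pics/sidec.png',cv2.resize(b,None,fx=3.75,fy=3.75,interpolation=2))
```

```text
(no output)
```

View pics/topc.png

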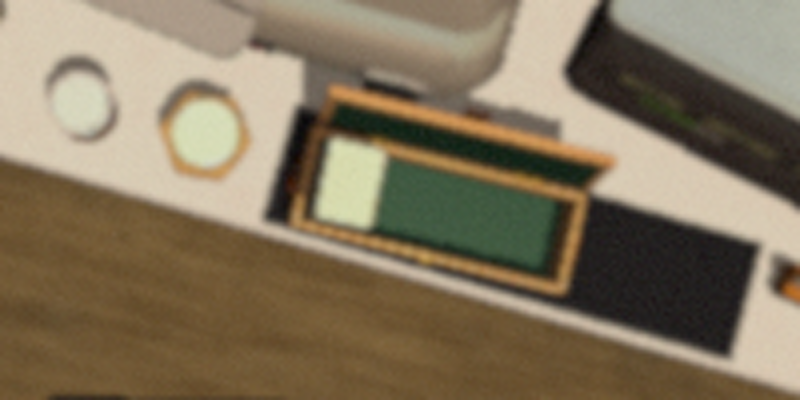

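View pics/sidec.png

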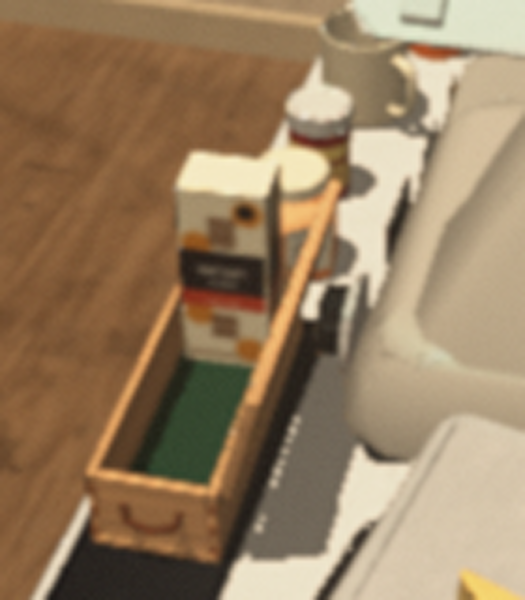

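The top crop shows the rim corners at front-left (292,226), front-right (567,296) and back-right (588,190), and the lid edge running (330,88)–(615,160). The carton top is at (328,135), (386,148), (375,230), (315,220). The mixer sits close behind the box's left half.

Run:
```python
from h import *
c=eyes.camera('top');s=eyes.camera('side');np.set_printoptions(precision=1,suppress=True)
T=lambda x,y:(255+x/4,165+y/4)
S=lambda x,y:(240+x/3.75,150+y/3.75)
P={}
for n,p,z in [('FL',(292,226),66),('FR',(567,296),66),('BR',(588,190),66),('c1',(328,135),163),('c2',(386,148),163),('c3',(375,230),163),('c4',(315,220),163),('jar',(205,131),91),('tin',(83,102),85),('lidL',(330,88),147),('lidR',(615,160),147),('matR',(757,245),3),('matFR',(731,355),3),('mixfront',(470,95),100),('mixfront2',(510,40),100),('matFL',(268,220),3)]:
    P[n]=onz(c,*T(*p),z);print(n,P[n])
for n,p,z in [('FR',(90,476),66),('BR',(217,492),66),('FR0',(95,540),3),('BR0',(215,558),3),('c23m',(228,187),163),('c3',(178,190),163),('c2',(270,197),163),('tinT',(320,105),85),('jarT',(300,170),91)]:
    print('side',n,onz(s,*S(*p),z))
print('triFR',tri(c,T(567,296),s,S(90,476)),'triBR',tri(c,T(588,190),s,S(217,492)))
print('lidL',tri(c,T(330,88),s,S(340,183)),'lidR',tri(c,T(613,160),s,S(255,400)))
d=P['FR']-P['FL'];print(np.hypot(*d[:2]),np.arctan2(-d[0],-d[1])*-1, np.linalg.norm(P['BR']-P['FR']))
```

```text
FL [ 394.7 -104.6   66. ]
FR [ 342.9 -331.5   66. ]
BR [ 430.3 -347.9   66. ]
c1 [ 463.9 -125.9  163. ]
c2 [ 455.1 -170.6  163. ]
c3 [ 392.2 -163.3  163. ]
c4 [ 398.7 -117.3  163. ]
jar [469.3 -31.4  91. ]
tin [490.7  68.1  85. ]
lidL [ 501.6 -127.8  147. ]
lidR [ 451.2 -350.6  147. ]
matR [ 388.8 -508.5    3. ]
matFR [ 294.2 -486.4    3. ]
mixfront [ 503.2 -244.1  100. ]
mixfront2 [ 548.6 -275.9  100. ]
matFL [400. -87.   3.]
side FR [ 353.1 -335.    66. ]
side BR [ 431.7 -348.    66. ]
side FR0 [ 350.8 -329.1    3. ]
side BR0 [ 428.2 -343.8    3. ]
side c23m [ 432.9 -164.5  163. ]
side c3 [ 399.9 -168.1  163. ]
side c2 [ 461.  -175.8  163. ]
side tinT [494.5  61.4  85. ]
side jarT [479.3 -39.7  91. ]
triFR (array([ 347.6, -331.6,   62.2]), np.float64(9.624668846749735)) triBR (array([ 431. , -347.9,   65.8]), np.float64(1.4250306763531502))
lidL (array([ 505. , -128.2,  140.7]), np.float64(5.75151829730488)) lidR (array([ 453.8, -349.9,  142.7]), np.float64(4.932430967101799))
232.7192963884281 -0.22445773916253667 88.86528754565578
```

Emit:
{"fn": "play_rows", "kwargs": {"translation": [[0.024, -0.053, 0.015], [0.048, -0.105, 0.015], [0.072, -0.158, 0.015], [0.097, -0.21, 0.015], [0.121, -0.263, 0.015], [0.145, -0.316, 0.015], [0.169, -0.369, 0.015], [0.193, -0.421, 0.015], [0.217, -0.474, 0.015], [0.25, -0.527, 0.015], [0.27, -0.58, 0.015], [0.29, -0.627, 0.015]], "yaw": [0, 0, 0, 0, 0, 0, 0.053, 0.053, 0.053, 0.053, 0.053, 0.053], "hand": 0}}

```text
clock: 1.7
eef_pos: [439.1, -99.6, 220.4]
eef_rot: [3.142, 0.0, 2.92]
wrist_force: [0.3, 1.0, 0.0]
finger_gap: 0.5
finger_force: 0.0
```

Run:
```python
from h import *
st=telemetry.read_state();print(st['clock'],st['eef_pos'],st['eef_rot'],st['finger_gap'])
w=eyes.camera('wrist');save(w,'w1.png');print({k:np.round(v,3).tolist() for k,v in w.items() if k!='pixels'})
st=telemetry.read_state();print(st['clock'],st['eef_pos'],st['eef_rot'],st['joints'])
```

```text
1.7 [439.0586311  -99.61335751 220.39527133] [3.14152583e+00 4.98744004e-05 2.91995611e+00] 0.5113828814956283
{'fx': 282.723, 'fy': 282.723, 'cx': 318.927, 'cy': 202.928, 'T_tool_cam': [[0.001, 0.971, 0.241, 70.136], [1.0, -0.001, -0.001, 0.009], [-0.001, 0.241, -0.971, -180.404], [0.0, 0.0, 0.0, 1.0]]}
1.75 [ 440.43660727 -103.33386321  220.07670977] [-3.14050531e+00  2.96005714e-04  2.91854370e+00] [-3.10805400e-01  6.74192094e-02  1.76137726e+00 -1.09352038e-03
  1.31240617e+00 -1.65827339e+00]
```

View pics/w1.png

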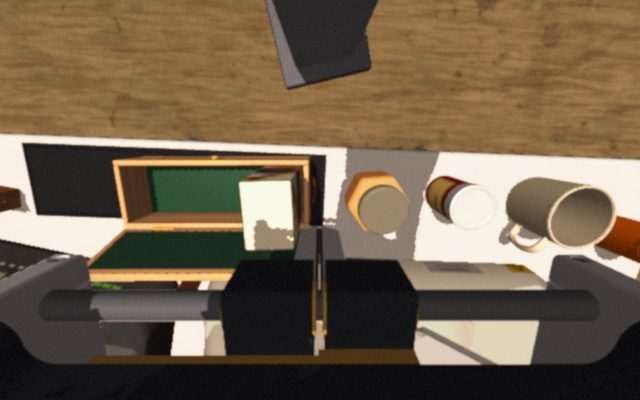

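The wrist view shows the carton top at (241,178)–(291,177)–(295,245)–(245,249), with the fingertips just right of it, i.e. on its left side in world terms. The box front rim runs (114,160)–(310,157). Converting these to world coordinates.

```bash
cat >> h.py <<'E'
from scipy.spatial.transform import Rotation as R
def wcam(w,st):
    T=np.eye(4);T[:3,:3]=R.from_euler('xyz',st['eef_rot']).as_matrix();T[:3,3]=st['eef_pos']
    w=dict(w);w['cam_to_world']=T@np.array(w['T_tool_cam']);return w
def box(p,c=(414,-228),yaw=-0.22):
    d=np.array(p[:2])-c;return np.array([d[0]*np.cos(yaw)+d[1]*np.sin(yaw),-d[0]*np.sin(yaw)+d[1]*np.cos(yaw)])
E
python3 - <<'E'
from h import *
np.set_printoptions(precision=1,suppress=True)
st=telemetry.read_state();w=wcam(eyes.camera('wrist'),st)
for n,p,z in [('c',(241,178),163),('c',(291,177),163),('c',(295,245),163),('c',(245,249),163),('FR',(114,160),66),('FL',(310,157),66),('jar',(384,209),91),('tin',(471,204),85)]:
    q=onz(w,*p,z);print(n,q,box(q))
for n,q in [('lidL',(505,-128)),('lidR',(453.8,-350))]:print(n,box(q))
print(box(st['eef_pos']))
E
```

```text
c [ 393.8 -160.2  163. ] [-34.5  61.8]
c [ 402.3 -118.7  163. ] [-35.2 104.1]
c [ 462.8 -130.2  163. ] [ 26.3 106.1]
c [ 456.7 -175.1  163. ] [30.1 61. ]
FR [ 349.4 -329.3   66. ] [ -40.9 -113. ]
FL [ 396.7 -103.9   66. ] [-44.  117.3]
jar [470.2 -34.1  91. ] [ 12.5 201.4]
tin [488.2  65.5  85. ] [  8.4 302.7]
lidL [ 67.  117.4]
lidR [  65.5 -110.4]
[ -1.4 127.4]
```

Positions agree across the three views. Next: descend and push gently along the box.

Emit:
{"fn": "play_rows", "kwargs": {"translation": [[0, 0, -0.04], [-0.002, 0, -0.08], [-0.004, -0.008, -0.08], [-0.005, -0.014, -0.08], [-0.006, -0.02, -0.08], [-0.008, -0.025, -0.08], [-0.009, -0.031, -0.08], [-0.01, -0.037, -0.08], [-0.012, -0.043, -0.08], [-0.013, -0.049, -0.08], [-0.014, -0.055, -0.08], [-0.014, -0.055, -0.08]], "yaw": [0, 0, 0, 0, 0, 0, 0, 0, 0, 0, 0, 0]}}

```text
clock: 3.3
eef_pos: [424.6, -152.8, 140.4]
eef_rot: [3.142, -0.0, 2.92]
wrist_force: [-0.1, -0.5, 0.2]
finger_gap: 0.7
finger_force: 0.0
```

Run:
```python
from h import *
st=telemetry.read_state();print(st['clock'],st['eef_pos'],st['wrist_force'])
w=eyes.camera('wrist');s=eyes.camera('side')
a=w['pixels'][100:340,80:440];b=cv2.resize(s['pixels'][150:310,240:400],(240,240),interpolation=cv2.INTER_CUBIC)
cv2.imwrite('pics/m2.png',cv2.cvtColor(np.hstack([a,b]),cv2.COLOR_RGB2BGR))
```

```text
3.3 [ 424.64320217 -152.84900547  140.40125394] [-0.11334599 -0.49290421  0.15931166]
```

View pics/m2.png

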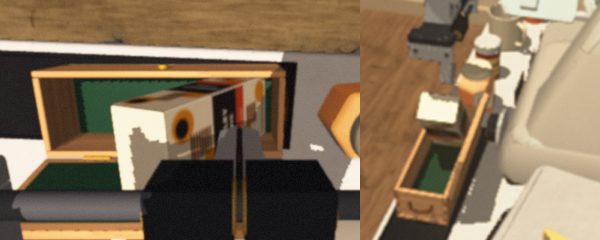

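The carton is well tilted in both views and is either falling or about to. I'll push a little more, then rise.

Emit:
{"fn": "play_rows", "kwargs": {"translation": [[-0.001, -0.005, 0], [-0.002, -0.01, 0], [-0.002, -0.01, 0], [-0.002, -0.01, 0], [-0.002, -0.01, 0.03], [-0.002, -0.01, 0.08], [-0.002, -0.01, 0.08]], "yaw": [0, 0, 0, 0, 0, 0, 0]}}

```text
clock: 4.28
eef_pos: [423.9, -162.9, 223.5]
eef_rot: [-3.14, 0.006, 2.921]
wrist_force: [-0.9, -0.6, -0.3]
finger_gap: 0.5
finger_force: 0.0
```

Run:
```python
from h import *
st=telemetry.read_state();print(st['clock'],st['eef_pos'],st['wrist_force'])
w=eyes.camera('wrist');s=eyes.camera('side');t=eyes.camera('top')
a=w['pixels'][100:340,80:440]
f=lambda c,y0,y1,x0,x1:cv2.resize(c['pixels'][y0:y1,x0:x1],(400,320),interpolation=cv2.INTER_CUBIC)
im=np.hstack([f(w,80,336,60,380),f(t,168,248,320,420)])
cv2.imwrite('pics/m3.png',cv2.cvtColor(im,cv2.COLOR_RGB2BGR))
```

```text
4.275 [ 423.89954187 -162.91810193  223.52720656] [-0.92139495 -0.58824059 -0.34480039]
```

View pics/m3.png

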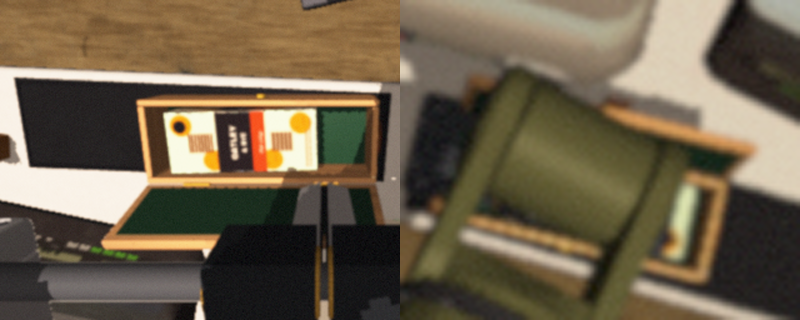

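The carton lies flat along the box; its ends in the wrist crop are at x=163 and x=318. I'll check its position along the box.

Run:
```python
from h import *
np.set_printoptions(precision=1,suppress=True)
st=telemetry.read_state();w=wcam(eyes.camera('wrist'),st)
for n,p,z in [('e1',(163,112),57),('e2',(318,112),57),('e3',(318,170),57),('e4',(166,172),57),('FR',(138,103),66),('FL',(377,97),66),('lidR',(105,243),144),('dev',(100,245),100)]:
    q=onz(w,60+p[0]*.8,80+p[1]*.8,z);print(n,q,box(q))
m=box(st['eef_pos']);print(m)
```

```text
e1 [ 362.1 -308.1   57. ] [-33.1 -89.5]
e2 [ 394.9 -161.3   57. ] [-33.2  61. ]
e3 [ 452.2 -174.3   57. ] [25.5 60.8]
e4 [ 420.7 -324.8   57. ] [ 27.6 -93. ]
FR [ 348.8 -324.    66. ] [ -42.7 -108. ]
FL [ 392.2 -103.9   66. ] [-48.4 116.4]
lidR [ 449.3 -346.   144. ] [  60.2 -107.4]
dev [ 466.6 -385.5  100. ] [  85.7 -142.2]
[-6.2 66. ]
```

The carton is centred at y≈-16 and x≈-3, which is in tolerance. Now I'll check the clearance behind the lid.

Run:
```python
from h import *
np.set_printoptions(precision=1,suppress=True)
t=eyes.camera('top');s=eyes.camera('side')
q,e=tri(t,(409,169),s,(362,263));print('greybox',q,box(q),e)
q,e=tri(t,(382,183),s,(345,258));print('slicer',q,box(q),e)
for z in (60,120,180,240):
  for p in ((372,188),(384,178),(397,85),(390,160)):
    q=onz(t,*p,z);print(z,p,box(q),end=' ')
  print()
for z in (60,120,180,240): print(z,'side slicer left outline',*[box(onz(s,*p,z)) for p in ((335,250),(350,266),(340,225))])
```

```text
greybox [ 570.  -354.8  128.9] [180.  -89.7] 7.259861288070725
slicer [ 533.4 -279.2   73.1] [127.7 -23.9] 15.801418384794868
60 (372, 188) [97.5  0.7] 60 (384, 178) [139.7 -30.3] 60 (397, 85) [457.8  -0.1] 60 (390, 160) [203.3 -35.8] 
120 (372, 188) [90.1  8.4] 120 (384, 178) [130.4 -21.3] 120 (397, 85) [434.9   7.6] 120 (390, 160) [191.4 -26.6] 
180 (372, 188) [82.7 16.1] 180 (384, 178) [121.2 -12.3] 180 (397, 85) [412.1  15.3] 180 (390, 160) [179.4 -17.3] 
240 (372, 188) [75.2 23.8] 240 (384, 178) [112.   -3.3] 240 (397, 85) [389.2  23.1] 240 (390, 160) [167.5  -8.1] 
60 side slicer left outline [103.4  16. ] [149.6 -31.9] [ 96.5 117.1]
120 side slicer left outline [115.8 -50.2] [158.3 -94.1] [109.5  42.6]
180 side slicer left outline [ 128.3 -116.4] [ 166.9 -156.3] [122.5 -32. ]
240 side slicer left outline [ 140.7 -182.6] [ 175.5 -218.6] [ 135.6 -106.6]
```

Emit:
{"fn": "play_rows", "kwargs": {"translation": [[0.02, -0.035, 0.0], [0.04, -0.07, 0.0], [0.06, -0.105, 0.0], [0.082, -0.142, 0.0], [0.082, -0.142, 0.0], [0.082, -0.142, 0.0]], "yaw": [0, 0, 0, 0, 0, 0]}}

```text
clock: 5.32
eef_pos: [504.4, -304.0, 219.6]
eef_rot: [3.141, -0.001, 2.921]
wrist_force: [0.2, 0.3, -0.3]
finger_gap: 0.7
finger_force: 0.0
```

Run:
```python
from h import *
st=telemetry.read_state();print(st['clock'],st['eef_pos'],box(st['eef_pos']))
w=eyes.camera('wrist');s=eyes.camera('side')
im=np.hstack([cv2.resize(w['pixels'],(480,300)),cv2.resize(s['pixels'][140:300,240:400],(300,300),interpolation=cv2.INTER_CUBIC)])
cv2.imwrite('pics/m4.png',cv2.cvtColor(im,cv2.COLOR_RGB2BGR))
```

```text
5.325 [ 504.35868994 -304.04987723  219.63387471] [104.77715108 -54.49793836]
```

View pics/m4.png

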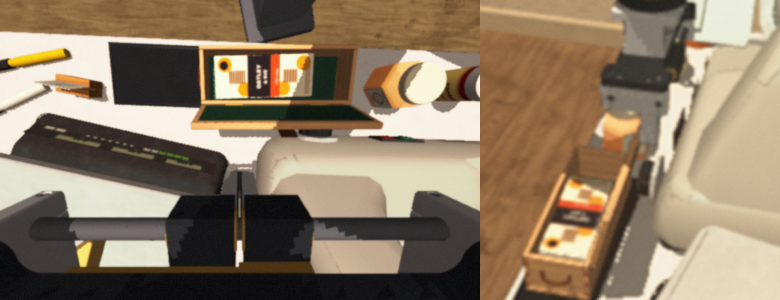

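The carton is flat in the box and the lid is open. The fingertip at (240,172) lies between the slicer edge (258,160) and the dark device (225,168). A quick check of that gap follows.

Run:
```python
from h import *
np.set_printoptions(precision=0,suppress=True)
st=telemetry.read_state();w=wcam(eyes.camera('wrist'),st)
for n,p in [('dev',(225,155)),('dev2',(222,190)),('slic',(258,160)),('slicfront',(262,140)),('lidedge',(240,125))]:
    print(n,[(z,box(onz(w,p[0]*4/3,p[1]*4/3,z))) for z in (20,70,130,145)])
```

```text
dev [(20, array([135., -80.])), (70, array([121., -77.])), (130, array([106., -73.])), (145, array([102., -72.]))]
dev2 [(20, array([205., -87.])), (70, array([182., -83.])), (130, array([156., -77.])), (145, array([149., -76.]))]
slic [(20, array([144., -19.])), (70, array([130., -23.])), (130, array([113., -29.])), (145, array([108., -30.]))]
slicfront [(20, array([106., -12.])), (70, array([ 97., -18.])), (130, array([ 86., -24.])), (145, array([ 83., -26.]))]
lidedge [(20, array([ 79., -52.])), (70, array([ 73., -53.])), (130, array([ 66., -53.])), (145, array([ 64., -53.]))]
```

Emit:
{"fn": "play_rows", "kwargs": {"translation": [[-0.01, 0.002, -0.04], [-0.01, 0.002, -0.095], [-0.01, 0.002, -0.095], [-0.02, 0.004, -0.095], [-0.027, 0.006, -0.095], [-0.035, 0.008, -0.095], [-0.043, 0.01, -0.095], [-0.051, 0.011, -0.095], [-0.051, 0.011, -0.095]], "yaw": [0, 0, 0, 0, 0, 0, 0, 0, 0]}}

```text
clock: 6.6
eef_pos: [453.1, -293.4, 125.4]
eef_rot: [3.141, -0.001, 2.92]
wrist_force: [0.4, 0.4, 1.0]
finger_gap: 0.4
finger_force: 0.0
```

Emit:
{"fn": "play_rows", "kwargs": {"translation": [[-0.009, 0.002, 0.001], [-0.018, 0.004, 0.002], [-0.027, 0.006, 0.001], [-0.036, 0.008, -0.004], [-0.043, 0.01, -0.009], [-0.05, 0.011, -0.016], [-0.056, 0.013, -0.024], [-0.061, 0.014, -0.032], [-0.064, 0.014, -0.042], [-0.064, 0.014, -0.042]], "yaw": [0, 0, 0, 0, 0, 0, 0, 0, 0, 0]}}

```text
clock: 7.85
eef_pos: [389.2, -279.2, 82.5]
eef_rot: [3.141, -0.002, 2.921]
wrist_force: [0.5, -0.4, 0.5]
finger_gap: 0.3
finger_force: 0.0
```

Run:
```python
from h import *
st=telemetry.read_state();print(st['clock'],st['eef_pos'],st['wrist_force'])
w=eyes.camera('wrist');s=eyes.camera('side')
im=np.hstack([cv2.resize(w['pixels'],(480,300)),cv2.resize(s['pixels'][170:300,240:370],(300,300),interpolation=cv2.INTER_CUBIC)])
cv2.imwrite('pics/m5.png',cv2.cvtColor(im,cv2.COLOR_RGB2BGR))
```

```text
7.85 [ 389.21879285 -279.19686175   82.51045897] [ 0.52144587 -0.41423043  0.48908548]
```

View pics/m5.png

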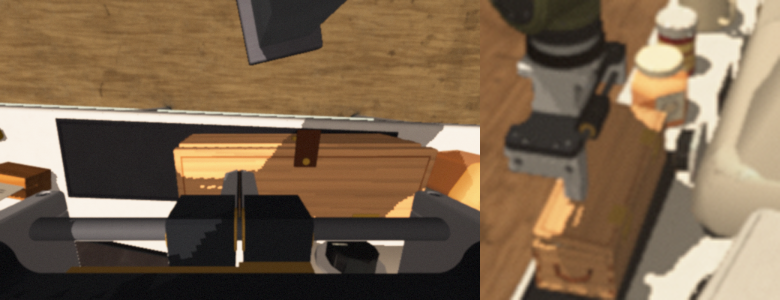

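The lid is nearly shut: the wrist view shows its top face with the tab at (306,148), and the fingertip on it at (240,178). Next I'll press down in small steps.

Emit:
{"fn": "play_rows", "kwargs": {"translation": [[-0.001, 0, -0.002], [-0.001, 0, -0.004], [-0.002, 0, -0.006], [-0.002, 0, -0.008], [-0.002, 0, -0.009], [-0.002, 0, -0.009]], "yaw": [0, 0, 0, 0, 0, 0]}}

```text
clock: 8.7
eef_pos: [387.7, -279.5, 74.4]
eef_rot: [3.142, -0.0, 2.921]
wrist_force: [-0.7, -0.5, -0.8]
finger_gap: 0.4
finger_force: 0.0
```

Emit:
{"fn": "play_rows", "kwargs": {"translation": [[0, 0, -0.001], [0, 0, -0.002], [0, 0, -0.003], [0, 0, -0.003]], "yaw": [0, 0, 0, 0]}}

```text
clock: 9.2
eef_pos: [388.0, -279.7, 73.7]
eef_rot: [-3.141, 0.001, 2.921]
wrist_force: [-12.0, 8.4, 34.2]
finger_gap: 0.7
finger_force: 17.2
```

It met firm resistance at z=73.7, where the shut lid should be. Next I'll lift off and check.

Emit:
{"fn": "play_rows", "kwargs": {"translation": [[0, 0, 0.005], [0, 0, 0.04], [-0.02, 0.0, 0.1], [-0.03, 0.1, 0.15], [-0.03, 0.15, 0.15], [-0.03, 0.2, 0.15], [-0.03, 0.2, 0.15]], "yaw": [0, 0, 0, 0, 0, 0, 0]}}

```text
clock: 10.07
eef_pos: [357.5, -77.2, 222.0]
eef_rot: [3.141, 0.002, 2.923]
wrist_force: [0.5, -0.3, -0.1]
finger_gap: 0.4
finger_force: 0.0
```

Run:
```python
from h import *
st=telemetry.read_state();print(st['clock'],st['eef_pos'],st['wrist_force'])
t=eyes.camera('wrist');s=eyes.camera('side')
im=np.hstack([cv2.resize(t['pixels'],(480,300)),cv2.resize(s['pixels'][190:300,250:360],(300,300),interpolation=cv2.INTER_CUBIC)])
cv2.imwrite('pics/m6.png',cv2.cvtColor(im,cv2.COLOR_RGB2BGR))
```

```text
10.075 [357.47474436 -77.20762373 222.04824588] [ 0.49999328 -0.32594646 -0.07141508]
```

View pics/m6.png

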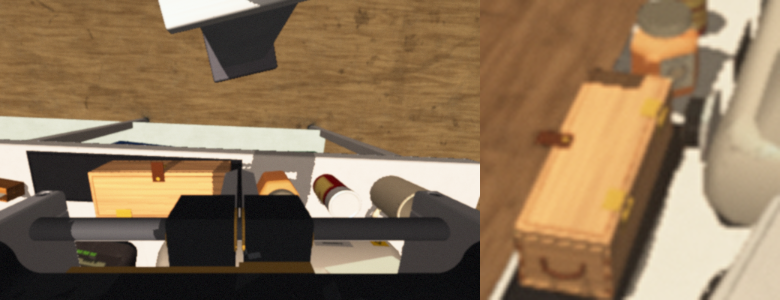

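The lid sits flush on the walls in the side crop at (590,170). The jar and tin stand upright in the wrist view, and the arm is clear of everything.

```bash
python3 -c "
from cell import manip
print(manip.sign_off())"
```

```text
the job is handed in; nothing more can be done
None
```

The carton was toppled and lies flat on the felt, the lid was pressed fully shut, the tin and jar were left standing, and the job is handed in; no verdict was returned.

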